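# Take the upper burr carrier off a coffee grinder and put it in the blow-off hood

### The job

Take the upper burr carrier off the open coffee grinder for cleaning: press its release button, twist the carrier a quarter turn anticlockwise and lift it off. Set it down gently on the open front of the blow-off hood's tray and let go of it there, then slide it in under the clear cover until it sits flat and centred on the round grille with its lever pointing straight out of the mouth. Leave everything else on the bench where it is.

Things in the scene. Friction and masses are not known exactly. Their poses are not given: they have to be found in the camera images.
- grinder: Coffee grinder, casing and hopper off, fixed to the bench: steel base plate 210 x 160 mm, upright dark motor 112 mm in diameter, on it a round aluminium grinding chamber 140 mm in diameter whose flat top (the seat) is 163 mm above the bench. Origin on the bench under the chamber's axis, z up. The release button is on its -x side, the outlet chute on its +x side.
- release (a joint): Travel of the release button, a steel cap 22 mm in diameter pressed straight down: 0 up (carrier locked), 0.0095 m fully down. Unlocked from 0.008 m on. It takes about 4 N, clicks down and stays down when let go; its bolt then lies below the carrier's lugs.
- release_top (a point): Centre of the release button's top face; 84 mm from the grinder's axis on its -x side, 24 mm above the seat when up, about 15 mm when down.
- mount (a point): Centre of the seat on the grinder's axis, 163 mm above the bench, axes as the grinder's. Two claws stand on the seat, 51 to 68 mm from the axis, 16 mm high, each covering 73 degrees, centred 137 and 317 degrees anticlockwise from grinder x; they hook over the carrier's lugs. The locked carrier's yaw is the grinder's yaw - 2.321 rad.
- carrier: Upper burr carrier, loose, about 0.5 kg, starts locked on the grinder: steel disc 96 mm in diameter, 22 mm thick, flat underneath, two lugs 8 mm thick at its lower edge (116 mm over the lugs, at +y and -y, 73 degrees each), a round throat on top and one lever. Origin at the centre of the underside, z up, x along the lever.
- throat (a point): Good grip height on the carrier's axis, 55 mm above the underside. The throat is an aluminium tube 56 mm in diameter, from 22 to 67 mm above the underside, closed by a finger guard. Button down, the carrier turns anticlockwise seen from above (1.5 mm play, little friction), lifts free between 77 and 95 degrees of turn, stops just beyond; it clears the claws 20 mm up.
- lever (a point): Middle of the lever's black grip, 106 mm from the carrier's axis along its x and 26 mm above its underside. The grip is a round bar 18 mm in diameter from 68 to 140 mm from the axis, along the carrier's x; inside that an 8 mm rod.
- hood: Bench blow-off hood, fixed: flat steel tray 310 x 190 mm, top 12 mm above the bench. Its rear half has steel side walls (177 mm apart inside), clear back and clear flat roof, 112 mm clear height; the mouth is towards hood -x, the roof's front edge at x = +10 mm, the back wall at x = 144 mm. The open front reaches to x = -160 mm. Origin on the bench, x pointing into the hood, z up.
- apron (a point): Middle of the tray's open front, on its top face, 70 mm to the -x side of the hood's origin.
- grille (a point): Centre of the round perforated grille (120 mm in diameter, flush with the tray) under the cover, 70 mm to the +x side of the hood's origin, on the tray's top face. The gripper cannot hold the throat here; the lever stays outside the mouth.
- cartridge: Bystander: upright white water filter cartridge, 76 mm in diameter, 230 mm high, between grinder and hood. Origin at the centre of its underside.
- portafilter: Bystander: portafilter lying right way up, bowl 76 mm in diameter and 46 mm high, black handle to 159 mm along -x. Origin under the bowl.
- pitcher: Bystander: steel milk pitcher, 84 mm in diameter, 105 mm high, handle at its +y. Origin at the centre of its underside.
- hopper: Bystander: clear bean hopper with black lid, 110 mm in diameter, 147 mm high. Origin at the centre of its underside.
- tamper: Bystander: steel tamper, 58 mm in diameter, 92 mm high. Origin at the centre of its underside.
- screwdriver: Bystander: screwdriver 190 mm long, lying along its x. Origin under its middle.
- brush: Bystander: brush 200 mm long, lying along its x. Origin under its middle.
Things that resemble listed ones, but are neither listed nor needed, are in the scene too. Leave any blue look-alike of the carrier alone.

How it is judged:
By the outcome, as a careful person would: the job done as asked, in the order asked, and still so for the second after the job is handed in, with the robot touching nothing.
It also fails if it takes over 72 s, if anything falls off the work surface, if the arm or the gripper's body presses on something with over 40 N, if the wrist force passes 120 N, or if a joint passes its speed limit or range.

### The arm

A 7-joint arm with a two-finger parallel gripper is mounted at the origin on the work surface. World frame = base frame: x ahead of the robot, y to its left, z up, the work surface at z = 0. Lengths are in m, angles in rad, forces in N, time in s.
With the tool pointing down it reaches from about 0.4 to 0.85 m from the base axis. Payload 10.4 kg.
Tool frame: the origin (TCP) lies at the very end of the fingers, on their centre line; the grasp point (between the pads) lies r.tcp_to_grasp behind it (r.tcp_to_grasp is the distance from the TCP to the grasp point, in m); z points along the fingers, y is the line along which they close (so a half turn about z gives the same grasp; the last joint's range is limited). The gripper opens to 87 mm and grips with 3 to 60 N. Pads are 19 mm wide; open, the fingers measure 117 mm over their backs; the gripper's body (75 mm by 190 mm) begins 51 mm behind the grasp point.
Start: joints at [-1.358, 0.332, -0.065, 1.46, 0.022, 1.35, -0.088], TCP at [0.146, 0.608, 0.223] pointing down, gripper open.
Joint ranges: [-2.6, 2.6], [-0.5, 2.12], [-1.47, 1.34], [0.16, 2.42], [-1.27, 4.41], [0.06, 2.06], [-2.6, 2.6]. Speed limits (rad/s): [2.22, 2.22, 2.79, 2.79, 3.14, 3.14, 3.14].

### API

Orientations are given as a unit quaternion [x, y, z, w].
In Python, from bench import monitor, cams, ticket, r gives the robot as it stands.
- The arm moves only by the shell command python3 -m crank 'ROWS' [OPENING] [FORCE]. ROWS is a JSON object whose one key "steps" holds a list of rows, each a list of 2 entries, a list of its own where there are three numbers: the shift along the world's x, y, z in units of 25 mm (1.0 is 25 mm), then the turn, a rotation vector about the world's x, y, z in units of 5 degrees (1.0 is 5 degrees). In form: {"steps": [[[x, y, z], [ax, ay, az]], ...]}. A call has 1 to 10 rows; each row shifts and turns the commanded pose from where the row before left it; what a row does not reach is not made up. A row lasts 1/12 s, in which the tool goes at most 41.7 mm and 7.16 degrees, less where a joint would pass 70% of its speed; a pose out of reach is approached as far as the arm can. A call is refused whole if a number of a shift passes 1 or a number of a turn 1, either way. A call with a gripper value outside its range is refused whole. OPENING is the finger opening in mm, from 0 to 87, set as the call begins (- or left out, the last holds). The fingers move at their own pace and stop on an object; FORCE is the grip in N (left out, the last holds). Time passes only in rows, so rows that do not move let the fingers close. It gives the time, the measured TCP pose, the force, the opening and the grip force at its end, in the units of the state.
- monitor.read_state(): the state, without advancing time (a new reading comes with each control period).
- cams.camera(name): name is "side" or "top" or "wrist"; returns a dict with "pixels" (480x640x3 uint8, blue, green, red), "z_map" (480x640 float32, m along the optical axis (not along the pixel's ray), 0 where there is no reading), "vfov" (degrees; the focal length in pixels is half the picture's height over the tangent of half this angle, whatever the lens; pixels are square), "cx", "cy" (the principal point, pixels), "k1" (the pictures are not rectified: a ray, as slopes to the right and down, at radius r is drawn at 1 + k1 r^2 times it, then the intrinsics apply), "T" (4x4, takes a point from camera to world coordinates). Camera axes: x right, y up, looking along -z (the intrinsics and any distortion apply to the point x, -y, -z); pixel columns grow to the right and rows downward; lengths in m; the calibration is good to about 2 mm. A picture is of the moment at which its call begins.
- ticket.close_job(): hands the job in; it is judged then, once.
The state is a dict: "time": time; "joint_positions": joint angles; "joint_vel": joint speeds; "joint_torque": joint torques, N m; "ee_pos": TCP position; "eef_rot": TCP orientation; "ft_force": force on the tool from outside, world axes, zero at the start; "torque": the same for the moment, N m; "width": finger opening in m; "grip_force": force on a finger pad.
Only numpy, scipy, OpenCV 4.12 (cv2) and the standard library are available. Lean on these libraries where they do the work, as an engineer would, in place of code of your own. Each camera call takes 0.05 s, during which the arm holds its last target. There are 200 camera calls.

## Working session

There is one attempt and no reset: what is moved stays moved. The work goes in short steps, Python scripts to look and compute and a shell command to move; the robot and the scene stay as the last step left them, time stands still between calls to the robot, and variables do not carry over. Pictures are saved under pics/ and viewed, at most 10 in all, crops included, and the job is handed in when it is done.

```bash
ls; mkdir -p pics
cat > h.py <<'E'
import numpy as np, cv2, json
from bench import monitor, cams, ticket, r
def grab(n):
    c=cams.camera(n); return c
def K(c):
    f=240/np.tan(np.radians(c["vfov"])/2); return np.array([[f,0,c["cx"]],[0,f,c["cy"]],[0,0,1.]])
def rays(c,uv):
    # k1 applies r^2 of undistorted slope: standard opencv
    p=cv2.undistortPoints(np.array(uv,float).reshape(-1,1,2),K(c),np.array([c["k1"],0,0,0,0.])).reshape(-1,2)
    return p
def pts(c,uv):
    "world points by depth"
    uv=np.array(uv,float).reshape(-1,2); p=rays(c,uv)
    z=c["z_map"][uv[:,1].round().astype(int),uv[:,0].round().astype(int)]
    P=np.c_[p[:,0]*z,-p[:,1]*z,-z]; return P@c["T"][:3,:3].T+c["T"][:3,3]
def cloud(c):
    v,u=np.mgrid[0:480,0:640]; return pts(c,np.c_[u.ravel(),v.ravel()]).reshape(480,640,3)
def atz(c,uv,h):
    p=rays(c,uv); d=np.c_[p[:,0],-p[:,1],-np.ones(len(p))]@c["T"][:3,:3].T; o=c["T"][:3,3]
    return o+d*((h-o[2])/d[:,2])[:,None]
def proj(c,P):
    q=(np.atleast_2d(P)-c["T"][:3,3])@c["T"][:3,:3]; q=q*[1,-1,-1]
    return cv2.projectPoints(q,np.zeros(3),np.zeros(3),K(c),np.array([c["k1"],0,0,0,0.]))[0].reshape(-1,2)
E
python3 - <<'E'
from h import *
for n in("top","side","wrist"):
    c=grab(n); cv2.imwrite(f"pics/{n}0.png",c["pixels"]); np.save(f"pics/{n}0.npy",c,allow_pickle=True)
    print(n,c["vfov"],c["cx"],c["cy"],c["k1"],c["T"].round(3).tolist(),(c["z_map"]==0).mean())
print(monitor.read_state(),r.tcp_to_grasp)
E
```

```text
pics
top 55.17235553696913 324.894914727775 235.23091307420248 -0.0702695489868396 [[-0.025, 0.995, -0.093, 0.432], [-1.0, -0.024, 0.008, 0.014], [0.006, 0.093, 0.996, 1.272], [0.0, 0.0, 0.0, 1.0]] 0.0040625
side 47.527260420191254 313.8317272583035 242.12791551049656 -0.03078454550810578 [[0.977, 0.147, -0.152, 0.338], [-0.211, 0.614, -0.76, -0.988], [-0.018, 0.775, 0.632, 0.981], [0.0, 0.0, 0.0, 1.0]] 0.003916015625
wrist 61.41614114520181 319.02297593108307 237.38223377742062 -0.062408656142793326 [[0.234, -0.929, -0.286, 0.07], [0.972, 0.223, 0.069, 0.627], [-0.001, -0.294, 0.956, 0.384], [0.0, 0.0, 0.0, 1.0]] 0.003899739583333333
{'time': 0.15, 'joint_positions': array([-1.35759126,  0.33276205, -0.06471174,  1.46067949,  0.02164584,
        1.34986247, -0.08846204]), 'joint_vel': array([-0.00159744, -0.00285659,  0.0015965 , -0.00170453, -0.0002329 ,
       -0.0016007 , -0.00099167]), 'joint_torque': array([ 1.34588656e-03, -6.23633766e+01,  2.48263538e-02, -3.90138531e+01,
       -6.13009371e-02,  3.72913457e-02,  1.37752459e-04]), 'ee_pos': array([0.14596358, 0.60745964, 0.22194756]), 'eef_rot': array([ 1.17592514e-01,  9.93061802e-01, -5.06948557e-04, -2.01266043e-05]), 'ft_force': array([-0.17799701, -0.25122461,  0.38604198]), 'torque': array([-0.00266198, -0.02260903, -0.03409796]), 'grip_force': 0.0, 'width': 0.08694663802294245} 0.0187
```

View pics/top0.png

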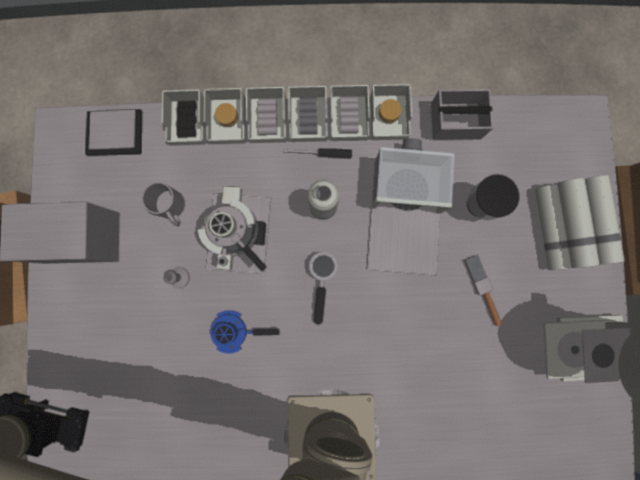

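View pics/side0.png

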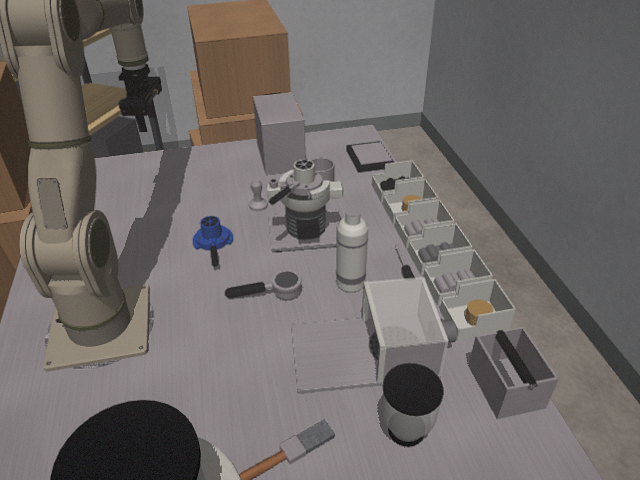

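The top view shows two candidates for the carrier: the steel one locked on the grinder at (222,224) with its lever to (262,267), and the blue look-alike on the bench at (228,332). I choose the steel one. The release button could be the cap at about (222,261). The hood mouth faces down in the image at (415,205), and the apron is at (403,240). A close crop will check the choice.

Run:
```python
from h import *
c=np.load("pics/top0.npy",allow_pickle=True).item(); I=c["pixels"]
a=cv2.resize(I[180:280,180:280],None,fx=5,fy=5,interpolation=cv2.INTER_CUBIC)
b=cv2.resize(I[130:280,350:470],None,fx=2.5,fy=3.333,interpolation=cv2.INTER_CUBIC)
cv2.imwrite("pics/crop1.png",np.hstack([a,cv2.resize(b,(300,500))]))
X=cloud(c)
np.set_printoptions(precision=4,suppress=True)
# tray surface & seat levels
def blk(u0,u1,v0,v1,z0,z1):
    P=X[v0:v1,u0:u1].reshape(-1,3); return P[(P[:,2]>z0)&(P[:,2]<z1)]
P=blk(190,260,190,250,.215,.245); print("throat top",len(P),P.mean(0),P.min(0),P.max(0))
P=blk(190,280,190,280,.155,.172); print("seat",len(P),P.min(0),P.max(0))
(cx,cy),rr=cv2.minEnclosingCircle(P[:,:2].astype(np.float32)); print(cx,cy,rr)
P=blk(200,240,245,275,.17,.20); print("button?",len(P),P.mean(0),P.min(0),P.max(0))
P=blk(365,440,205,272,.006,.02); R=cv2.minAreaRect(P[:,:2].astype(np.float32));print("apron",R,P[:,2].mean())
print(cv2.boxPoints(R))
P=blk(365,465,140,220,.11,.14); R=cv2.minAreaRect(P[:,:2].astype(np.float32));print("walltop/roof",R,len(P))
```

```text
throat top 490 [0.5605 0.24   0.2314] [0.5335 0.2126 0.2156] [0.589  0.2693 0.2377]
seat 419 [0.4594 0.1711 0.1551] [0.6545 0.2894 0.172 ]
0.5576391816139221 0.23808105289936066 0.0991775244474411
button? 306 [0.4941 0.2554 0.1797] [0.4593 0.2241 0.17  ] [0.5178 0.2937 0.1937]
apron ((0.5376893281936646, -0.21119087934494019), (0.20414303243160248, 0.18694548308849335), 86.86338806152344) 0.01361376124762077
[[ 0.4388 -0.308 ]
 [ 0.6254 -0.3182]
 [ 0.6366 -0.1144]
 [ 0.4499 -0.1042]]
walltop/roof ((0.683174192905426, -0.2289712131023407), (0.19430828094482422, 0.1434485763311386), 84.1363525390625) 4135
```

View pics/crop1.png

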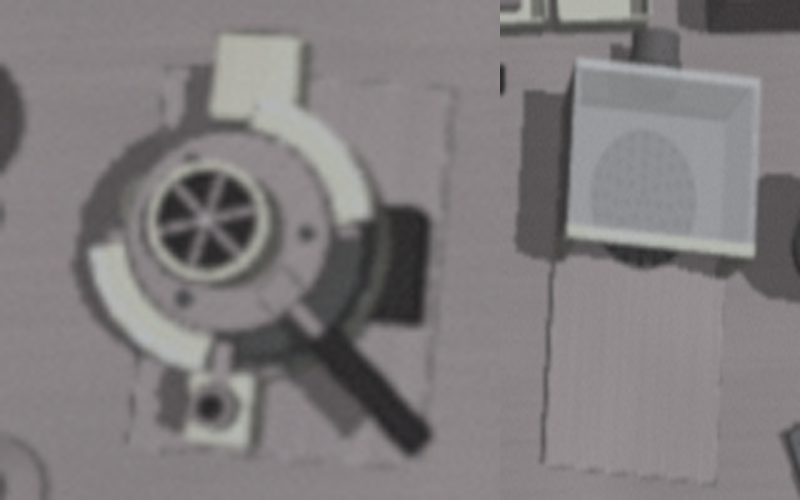

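The crop confirms the steel carrier on the grinder. The throat is centred at crop (208,220), pixel (221.6,224), and the lever grip runs towards crop (415,440). The release button is at crop (217,404), pixel (223.3,260.8), on the corner block. The hood's tray front corners are at (367.2,268.9) and (436.8,275.2).

```bash
cat > m.py <<'E'
from h import *
np.set_printoptions(precision=4,suppress=True)
c=np.load("pics/top0.npy",allow_pickle=True).item(); X=cloud(c)
t=atz(c,[[221.6,224]],.230)[0]; b=atz(c,[[223.3,260.8]],.187)[0]
print("throat",t,"button",b,np.hypot(*(t-b)[:2]))
g=np.arctan2(*(t-b)[1::-1]); print("grinder yaw",g,"lever yaw",g-2.321)
L=atz(c,[[180+410/5,180+437/5]],.163+.03)[0]; print("lever end",L,np.hypot(*(L-t)[:2]),np.arctan2(*(L-t)[1::-1]))
# depth circle: throat rim
P=X[195:250,190:260].reshape(-1,3);P=P[P[:,2]>.224]; print("rim",cv2.minEnclosingCircle(P[:,:2].astype(np.float32)),P[:,2].mean())
f=atz(c,[[367.2,268.9],[436.8,275.2]],.012); print("front",f,np.linalg.norm(f[1]-f[0]))
w=atz(c,[[376.8,199.6],[452,205.6],[380.8,148],[454.4,154]],.127); print("roof",w)
d=f[0]-f[1]; print("yaw front",np.arctan2(d[1],d[0])-np.pi/2, "sides",[np.arctan2(*(w[i+2]-w[i])[1::-1]) for i in(0,1)], "rf",np.arctan2(*(w[0]-w[1])[1::-1])-np.pi/2, np.arctan2(*(w[2]-w[3])[1::-1])-np.pi/2)
s=np.load("pics/side0.npy",allow_pickle=True).item(); Y=cloud(s)
P=Y.reshape(-1,3); q=P[(np.hypot(P[:,0]-t[0],P[:,1]-t[1])<.04)&(P[:,2]>.222)&(P[:,2]<.24)]; print("side rim",q.mean(0),q.min(0),q.max(0))
q=P[(np.hypot(P[:,0]-b[0],P[:,1]-b[1])<.014)&(P[:,2]>.178)]; print("side button",q.mean(0),q.max(0),q.min(0),len(q))
E
python3 m.py
```

```text
throat [0.561  0.2409 0.23  ] button [0.4786 0.2466 0.187 ] 0.0825995807883271
grinder yaw -0.0691729944727751 lever yaw -2.3901729944727754
lever end [0.4608 0.1543 0.193 ] 0.1324886187793145 -2.4290225358644797
rim ((0.5035853385925293, 0.13935786485671997), 0.14473244547843933) 0.27232903370893813
front [[ 0.4545 -0.1101  0.012 ]
 [ 0.4321 -0.3013  0.012 ]] 0.19252900135427778
roof [[ 0.6264 -0.1289  0.127 ]
 [ 0.6068 -0.3198  0.127 ]
 [ 0.7599 -0.1442  0.127 ]
 [ 0.7407 -0.3335  0.127 ]]
yaw front -0.11638958433665691 sides [np.float64(-0.11399045798201082), np.float64(-0.10209943893889942)] rf -0.10206002639798428 -0.10089694344539701
side rim [0.5595 0.2359 0.2288] [0.5327 0.209  0.2222] [0.587  0.2721 0.2351]
side button [0.4764 0.2461 0.1841] [0.4866 0.2585 0.1897] [0.4665 0.2366 0.1786] 45
```

The grinder sits at about (0.5605, 0.2405) with yaw about -0.07. The button is near (0.478, 0.2465) and the hood yaw is about -0.108. I'll move above the button with the fingers closed, then refine with the wrist camera.

```bash
python3 -m crank '{"steps":[[[0.6,-0.9,0.4],[0,0,0.1]],[[0.8,-0.9,0.4],[0,0,0.1]],[[0.8,-0.9,0.4],[0,0,0.1]],[[0.8,-0.9,0.4],[0,0,0.1]],[[0.8,-0.9,0.4],[0,0,0.1]],[[0.8,-0.9,0.4],[0,0,0.1]],[[0.8,-0.9,0.4],[0,0,0.1]],[[0.8,-0.9,0.3],[0,0,0.2]]]}' 0 10
python3 -m crank '{"steps":[[[0.8,-0.9,0],[0,0,0.2]],[[0.8,-0.9,0],[0,0,0.2]],[[0.8,-0.9,0],[0,0,0.2]],[[0.8,-0.9,0],[0,0,0.2]],[[0.8,-0.9,0],[0,0,0.2]],[[0.5,-0.9,0],[0,0,0.1]],[[0,0,0],[0,0,0]],[[0,0,0],[0,0,0]],[[0,0,0],[0,0,0]]]}'
python3 - <<'E'
from h import *
c=grab("wrist"); np.save("pics/w1.npy",c,allow_pickle=True); cv2.imwrite("pics/w1.png",c["pixels"])
s=monitor.read_state();print(s["ee_pos"],s["eef_rot"],s["joint_positions"],s["time"])
t=grab("top"); 
print(proj(c,[[.5605,.2405,.23],[.478,.2465,.187]]))
E
```

```text
time: 0.82
ee_pos: [0.3018, 0.4265, 0.3008]
eef_rot: [0.078, 0.997, 0.0, 0.0]
ft_force: [0.6, 0.6, -0.7]
width: 0.0415
grip_force: 0.0
time: 1.57
ee_pos: [0.413, 0.2934, 0.2999]
eef_rot: [0.03, 1.0, 0.0, -0.0]
ft_force: [0.1, 0.2, 0.5]
width: 0.0008
grip_force: 0.0
[0.41269788 0.29377058 0.2999303 ] [ 2.98451489e-02  9.99554502e-01  1.04325689e-04 -2.31495146e-04] [-0.91888733  0.03027174  0.21652729  1.6535791  -0.00701136  1.4586558
  0.80942699] 1.6167
[[258.24428462 443.58246667]
 [261.98512722 314.56788987]]
```

View pics/w1.png

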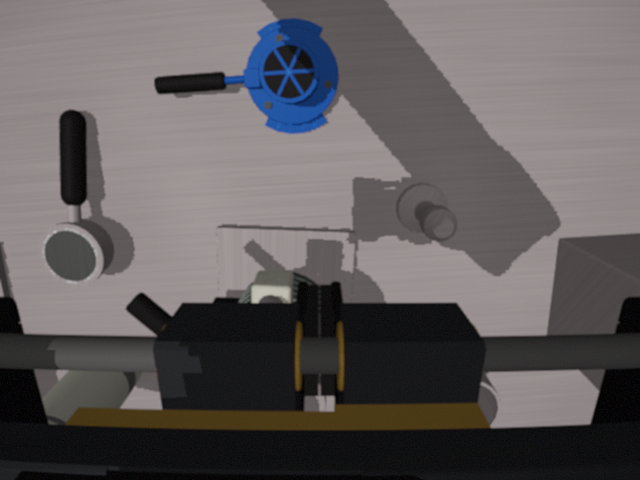

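The wrist view shows the blue look-alike at (290,75) and, just visible behind the fingers, the white button block at (270,295), which matches the projected button. The rows were slightly capped, so I'm correcting to sit over the button and descending.

```bash
python3 -m crank '{"steps":[[[0.65,-0.5,-0.2],[0,0,0]],[[0.65,-0.5,-0.6],[0,0,0]],[[0.65,-0.5,-0.8],[0,0,0]],[[0.65,-0.4,-0.8],[0,0,0]],[[0,0,-0.8],[0,0,0]],[[0,0,-0.7],[0,0,0]],[[0,0,0],[0,0,0]],[[0,0,0],[0,0,0]],[[0,0,0],[0,0,0]]]}'
python3 - <<'E'
from h import *
c=grab("side"); t=grab("top");w=grab("wrist"); np.save("pics/s2.npy",c,allow_pickle=True)
s=monitor.read_state();e=s["ee_pos"];print(e,s["eef_rot"])
A=cv2.resize(c["pixels"][140:240,240:365],(500,400),interpolation=cv2.INTER_CUBIC)
u=proj(c,[e,[.4777,.2465,.187],[.5605,.2405,.23]]);print(u, (u-[240,140])*4)
uw=proj(w,[e,[.4777,.2465,.187]]);print(uw)
B=w["pixels"][200:400,240:390]; B=cv2.resize(B,(300,400),interpolation=cv2.INTER_CUBIC)
cv2.imwrite("pics/c2.png",np.hstack([A,B]))
E
```

```text
time: 2.42
ee_pos: [0.4785, 0.2462, 0.2037]
eef_rot: [0.03, 1.0, 0.0, 0.0]
ft_force: [0.4, 1.2, 0.6]
width: 0.0004
grip_force: 0.0
[0.47883868 0.24588688 0.20387361] [3.03372954e-02 9.99539202e-01 6.98337430e-04 7.37845425e-04]
[[273.03879588 175.8251749 ]
 [272.99436265 181.11746084]
 [303.21173958 164.50545252]] [[132.15518353 143.30069959]
 [131.9774506  164.46984336]
 [252.84695832  98.02181009]]
[[317.63079301 298.34527653]
 [318.80933732 280.73411336]]
```

View pics/c2.png

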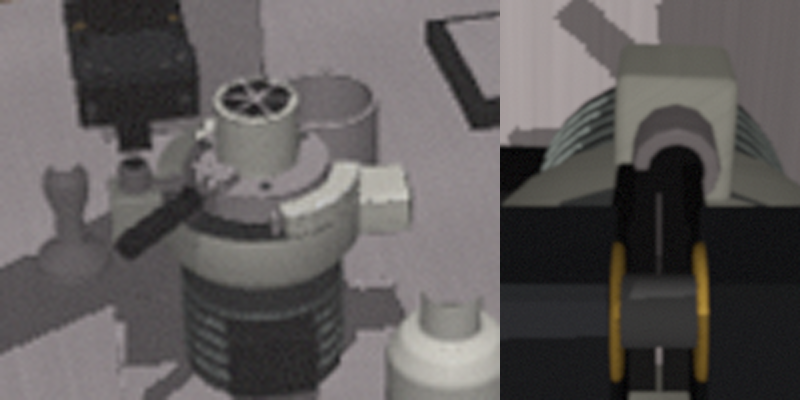

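The side crop shows the fingertips directly over the button cap at crop (133,170). The wrist crop shows the cap centred slightly right (+y) of the finger line, at crop x 677 against 659. I'll measure that from the wrist pixels and depth.

Run:
```python
from h import *
np.set_printoptions(precision=4,suppress=True)
w=grab("wrist"); X=cloud(w).reshape(-1,3)
m=(np.hypot(X[:,0]-.477,X[:,1]-.248)<.02)&(X[:,2]>.180)&(X[:,2]<.191)
P=X[m]; print(len(P),P.min(0),P.max(0),P.mean(0))
q=atz(w,[[240+635-500-0-67.5,252],[240+(635-500)/2,275],[240+(720-500)/2,275],[240+(677-500)/2,253]],.187); print(q)
m=(X[:,2]>.1865-.006)&(X[:,2]<.1875+.004)&(X[:,0]<.478)&(abs(X[:,1]-.248)<.016)&(X[:,0]>.462)
P=X[m]
for x in np.arange(.464,.478,.002):
    k=P[abs(P[:,0]-x)<.001]; 
    if len(k): print(x,k[:,1].min(),k[:,1].max(),k[:,2].max())
```

```text
984 [0.4689 0.24   0.18  ] [0.489  0.2609 0.1895] [0.4753 0.2514 0.1866]
[[0.4627 0.2419 0.187 ]
 [0.4743 0.2411 0.187 ]
 [0.4756 0.2614 0.187 ]
 [0.4638 0.2518 0.187 ]]
0.468 0.25175512231859476 0.2523068097157962 0.18548156605444838
0.47000000000000003 0.2449312229237279 0.2570741879510445 0.18866144390118544
0.47200000000000003 0.2428205838550226 0.25875555619101737 0.1895270793343652
0.47400000000000003 0.2417099561330972 0.2603143127379947 0.1890527551329126
0.47600000000000003 0.24116420176429576 0.2608308719529704 0.18939913525747237
```

```bash
python3 -m crank '{"steps":[[[0,0.12,-0.2],[0,0,0]],[[0,0,-0.3],[0,0,0]],[[0,0,-0.15],[0,0,0]],[[0,0,-0.1],[0,0,0]],[[0,0,-0.1],[0,0,0]]]}'
python3 -m crank '{"steps":[[[0,0,-0.1],[0,0,0]],[[0,0,0],[0,0,0]]]}'
python3 -m crank '{"steps":[[[0,0,-0.08],[0,0,0]],[[0,0,0],[0,0,0]]]}'
python3 -m crank '{"steps":[[[0,0,-0.06],[0,0,0]],[[0,0,0],[0,0,0]]]}'
```

```text
time: 3.03
ee_pos: [0.4783, 0.2487, 0.1812]
eef_rot: [0.03, 1.0, 0.0, -0.0]
ft_force: [-1.9, 2.6, 4.2]
width: 0.0007
grip_force: 1.9
time: 3.2
ee_pos: [0.4784, 0.2482, 0.1784]
eef_rot: [0.031, 1.0, -0.0, -0.0]
ft_force: [-0.5, 0.7, 0.3]
width: 0.0005
grip_force: 0.0
time: 3.37
ee_pos: [0.4785, 0.2482, 0.1779]
eef_rot: [0.031, 1.0, 0.0, 0.0]
ft_force: [-4.2, -1.1, 12.5]
width: 0.0005
grip_force: 5.9
time: 3.53
ee_pos: [0.4786, 0.2482, 0.1777]
eef_rot: [0.031, 1.0, 0.001, 0.0]
ft_force: [-9.9, -4.6, 22.4]
width: 0.0008
grip_force: 11.8
```

The button is down: it clicked and bottomed out with a solid reaction. I'm retracting, opening and turning towards the carrier.

```bash
python3 -m crank '{"steps":[[[0,0,0.3],[0,0,0]],[[0,0,0.8],[0,0,0]],[[0,0,1],[0,0,-1]],[[0,0,1],[0,0,-1]],[[0,0,1],[0,0,-1]],[[0,0,0],[0,0,-1]],[[0.5,-0.1,0],[0,0,-1]],[[0.5,-0.1,0],[0,0,-1]],[[0.5,-0.1,0],[0,0,-1]],[[0.5,0,0],[0,0,-1]]]}' 0
python3 -m crank '{"steps":[[[0.5,0,0],[0,0,-1]],[[0.5,0,0],[0,0,-1]],[[0.3,0,0],[0,0,-1]],[[0,0,0],[0,0,-1]],[[0,0,0],[0,0,-1]],[[0,0,0],[0,0,-1]],[[0,0,0],[0,0,-1]],[[0,0,0],[0,0,-1]],[[0,0,0],[0,0,-1]],[[0,0,0],[0,0,-1]]]}' 87
python3 -m crank '{"steps":[[[0,0,0],[0,0,-1]],[[0,0,0],[0,0,-1]],[[0,0,0],[0,0,-1]],[[0,0,0],[0,0,-1]],[[0,0,0],[0,0,-1]],[[0,0,0],[0,0,-1]],[[0,0,0],[0,0,-1]],[[0,0,0],[0,0,-1]],[[0,0,0],[0,0,-0.7]],[[0,0,0],[0,0,0]]]}'
python3 - <<'E'
from h import *
np.set_printoptions(precision=4,suppress=True)
from scipy.spatial.transform import Rotation as R
w=grab("wrist"); c=grab("side");X=cloud(w).reshape(-1,3)
s=monitor.read_state();e=s["ee_pos"];T=R.from_quat(s["eef_rot"]).as_matrix();print(e,T,s["joint_positions"])
m=(np.hypot(X[:,0]-.5605,X[:,1]-.2405)<.036)&(X[:,2]>.222)&(X[:,2]<.238)
P=X[m];print(len(P),P.min(0),P.max(0)); print(cv2.minEnclosingCircle(P[:,:2].astype(np.float32)))
S=cloud(c).reshape(-1,3);m=(np.hypot(S[:,0]-.478,S[:,1]-.248)<.008)&(S[:,2]>.15);print("button z",np.sort(S[m][:,2])[-12:])
cv2.imwrite("pics/w3.png",np.hstack([w["pixels"],])); np.save("pics/w3.npy",w,allow_pickle=True)
print(proj(w,[e,[.5605,.2405,.23]]))
E
```

```text
time: 4.37
ee_pos: [0.5292, 0.2395, 0.2776]
eef_rot: [0.373, 0.928, -0.0, 0.0]
ft_force: [0.3, 0.6, 0.8]
width: 0.0003
grip_force: 0.0
time: 5.2
ee_pos: [0.561, 0.2401, 0.2774]
eef_rot: [0.73, 0.683, -0.001, 0.0]
ft_force: [-0.0, 0.7, -1.3]
width: 0.0593
grip_force: 0.0
time: 6.03
ee_pos: [0.561, 0.2402, 0.2775]
eef_rot: [0.931, 0.365, -0.0, 0.0]
ft_force: [-0.2, 0.4, -0.3]
width: 0.0868
grip_force: 0.0
[0.561  0.2404 0.2776] [[ 0.7301  0.6833 -0.0002]
 [ 0.6833 -0.7301 -0.0007]
 [-0.0006  0.0004 -1.    ]] [-0.9528  0.3037  0.6049  1.4447 -0.1716  1.4468 -1.1667]
7512 [0.5362 0.2148 0.222 ] [0.5917 0.2701 0.2331]
((0.5640215873718262, 0.24227574467658997), 0.02820182964205742)
button z [0.1758 0.1758 0.1766 0.1766 0.1769 0.177  0.1772 0.178  0.1793 0.1797
 0.1804 0.1805]
[[315.1224 308.3026]
 [315.105  269.5384]]
```

View pics/w3.png

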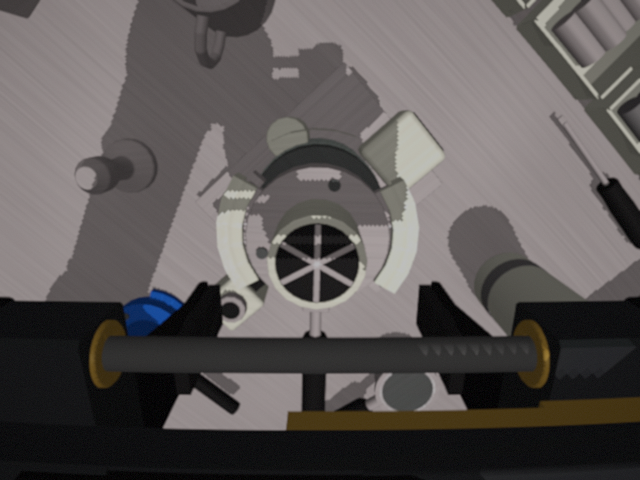

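The wrist view shows the throat at (317,262), between the fingers and aligned with the lever at (316,370). The button cap at (235,303) is down. I'll cross-check the throat centre against the top and side depth.

Run:
```python
from h import *
np.set_printoptions(precision=4,suppress=True)
for f in("top0","side0","w3","s2"):
    c=np.load(f"pics/{f}.npy",allow_pickle=True).item(); X=cloud(c).reshape(-1,3)
    m=(np.hypot(X[:,0]-.562,X[:,1]-.241)<.036)&(X[:,2]>.2265)&(X[:,2]<.238); P=X[m]
    # tall: side wall check
    h=np.median(P[:,2]); print(f,len(P),P[:,:2].min(0),P[:,:2].max(0),(P[:,:2].min(0)+P[:,:2].max(0))/2,cv2.minEnclosingCircle(P[:,:2].astype(np.float32)),h)
# fit top-view edges: seat disc chamber wall
w=np.load("pics/w3.npy",allow_pickle=True).item()
print("wrist rim edges at .23",atz(w,[[268,262],[368,262],[317,216],[317,310]],.23))
```

```text
top0 467 [0.5335 0.2139] [0.589  0.2693] [0.5613 0.2416] ((0.5614281892776489, 0.24104280769824982), 0.028333205729722977) 0.2320554650820159
side0 188 [0.5327 0.209 ] [0.587  0.2665] [0.5598 0.2378] ((0.5593961477279663, 0.23935487866401672), 0.030425023287534714) 0.2294762059423368
w3 7351 [0.5362 0.2148] [0.5917 0.27  ] [0.5639 0.2424] ((0.5640215873718262, 0.24227574467658997), 0.02820182964205742) 0.2306072329966944
s2 196 [0.5333 0.2079] [0.5868 0.2679] [0.56   0.2379] ((0.5593525171279907, 0.23909518122673035), 0.031785499304533005) 0.22968580972002206
wrist rim edges at .23 [[0.5461 0.2627 0.23  ]
 [0.5837 0.222  0.23  ]
 [0.5838 0.2605 0.23  ]
 [0.5428 0.2228 0.23  ]]
```

```bash
python3 -m crank '{"steps":[[[0.04,0.04,-0.4],[0,0,0]],[[0,0,-0.8],[0,0,0]],[[0,0,-0.8],[0,0,0]],[[0,0,-0.7],[0,0,0]],[[0,0,-0.4],[0,0,0]],[[0,0,0],[0,0,0]]]}'
python3 -m crank '{"steps":[[[0,0,0],[0,0,0]],[[0,0,0],[0,0,0]],[[0,0,0],[0,0,0]],[[0,0,0],[0,0,0]],[[0,0,0],[0,0,0]],[[0,0,0],[0,0,0]],[[0,0,0],[0,0,0]],[[0,0,0],[0,0,0]]]}' 40 15
```

```text
time: 6.63
ee_pos: [0.5608, 0.2412, 0.1975]
eef_rot: [0.93, 0.367, -0.002, 0.0]
ft_force: [-0.7, -0.4, 0.6]
width: 0.0868
grip_force: 0.0
time: 7.3
ee_pos: [0.562, 0.242, 0.2008]
eef_rot: [0.93, 0.367, 0.0, -0.0]
ft_force: [-0.9, 0.7, 3.7]
width: 0.0558
grip_force: 15.0
```

The grip is centred, with only small side force. I'm starting the twist.

```bash
python3 -m crank '{"steps":[[[0,0,0],[0,0,0.5]],[[0,0,0],[0,0,0.5]],[[0,0,0],[0,0,0.7]],[[0,0,0],[0,0,0.7]],[[0,0,0],[0,0,0.6]],[[0,0,0],[0,0,0]]]}' 40 25
python3 - <<'E'
from h import *
s=monitor.read_state();print(s["ft_force"],s["torque"])
E
```

```text
time: 7.8
ee_pos: [0.5623, 0.242, 0.2008]
eef_rot: [0.874, 0.486, 0.001, -0.0]
ft_force: [0.4, 0.7, 4.0]
width: 0.0558
grip_force: 25.0
[0.42475589 0.72156594 3.98826545] [0.22240988 0.21970728 0.12678838]
```

```bash
python3 -m crank '{"steps":[[[0,0,0],[0,0,0.8]],[[0,0,0],[0,0,0.8]],[[0,0,0],[0,0,0.8]],[[0,0,0],[0,0,0.8]],[[0,0,0],[0,0,0.8]],[[0,0,0],[0,0,0.8]],[[0,0,0],[0,0,0.8]],[[0,0,0],[0,0,0.8]],[[0,0,0],[0,0,0.8]],[[0,0,0],[0,0,0.8]]]}'
python3 -m crank '{"steps":[[[0,0,0],[0,0,0.8]],[[0,0,0],[0,0,0.8]],[[0,0,0],[0,0,0.8]],[[0,0,0],[0,0,0.8]],[[0,0,0],[0,0,0.8]],[[0,0,0],[0,0,0.8]],[[0,0,0],[0,0,0.8]],[[0,0,0],[0,0,0.7]],[[0,0,0],[0,0,0]]]}'
python3 - <<'E'
from h import *
s=monitor.read_state();print(s["ft_force"],s["torque"])
q=s["eef_rot"];print("yaw y",np.degrees(2*np.arctan2(q[1],q[0]))-90)
c=grab("top");cv2.imwrite("pics/t4.png",cv2.resize(c["pixels"][170:290,170:330],(800,600),interpolation=cv2.INTER_CUBIC))
E
```

```text
time: 8.63
ee_pos: [0.5621, 0.242, 0.2008]
eef_rot: [0.656, 0.755, 0.0, -0.0]
ft_force: [-0.2, 0.8, 4.6]
width: 0.0556
grip_force: 25.0
time: 9.38
ee_pos: [0.5622, 0.2417, 0.2008]
eef_rot: [0.426, 0.905, 0.0, 0.0]
ft_force: [-0.6, -0.3, 5.5]
width: 0.0553
grip_force: 25.0
[-0.56431784 -0.28459541  5.51375003] [-0.14141818  0.29606837  0.20553189]
yaw y 39.55516600792109
```

View pics/t4.png

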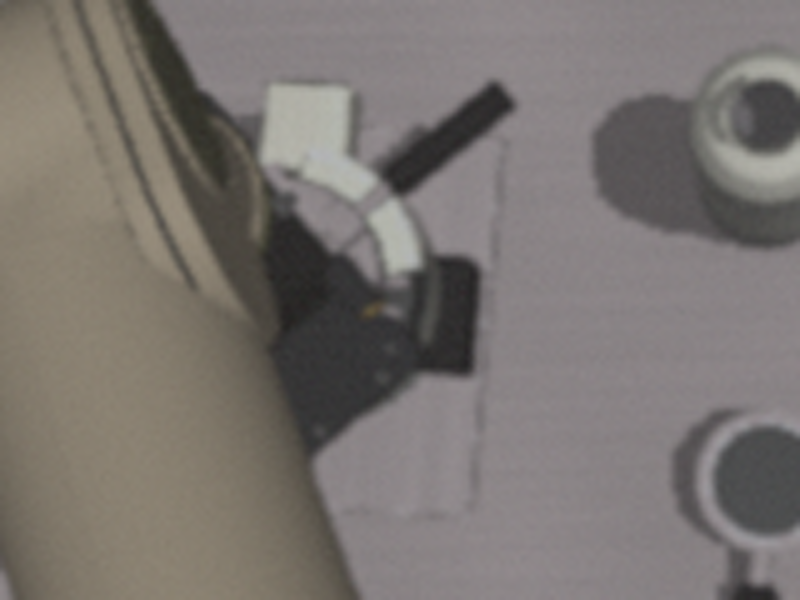

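The top crop shows the lever turned to point up and right, with its tip at crop (500,95), about 87° from the start. Next is a slow lift.

```bash
python3 -m crank '{"steps":[[[0,0,0.15],[0,0,0]],[[0,0,0.15],[0,0,0]],[[0,0,0],[0,0,0]]]}' 40 35
python3 -m crank '{"steps":[[[0,0,0.2],[0,0,0]],[[0,0,0.3],[0,0,0]],[[0,0,0.4],[0,0,0]],[[0,0,0],[0,0,0]]]}'
```

```text
time: 9.68
ee_pos: [0.5618, 0.2415, 0.2077]
eef_rot: [0.427, 0.904, -0.0, -0.0]
ft_force: [0.2, 0.4, -4.8]
width: 0.0552
grip_force: 35.0
time: 10.02
ee_pos: [0.563, 0.2421, 0.233]
eef_rot: [0.427, 0.904, 0.001, 0.001]
ft_force: [0.8, 1.1, -5.0]
width: 0.0552
grip_force: 35.0
```

The carrier is off. I'm raising it above the cartridge, then carrying it to the apron while turning the lever round.

```bash
python3 -m crank '{"steps":[[[0,0,0.7],[0,0,0]],[[0,0,0.9],[0,0,-0.5]],[[0,0,0.9],[0,0,-1]],[[0,-0.2,0.4],[0,0,-1]],[[0,-0.5,0],[0,0,-1]],[[0,-0.7,0],[0,0,-1]],[[0,-0.7,0],[0,0,-1]],[[0,-0.7,0],[0,0,-1]],[[0,-0.7,0],[0,0,-1]],[[0,-0.7,0],[0,0,-1]]]}'
python3 -m crank '{"steps":[[[0,-0.7,0],[0,0,-1]],[[0,-0.7,0],[0,0,-1]],[[0,-0.7,0],[0,0,-1]],[[-0.1,-0.7,0],[0,0,-1]],[[-0.1,-0.7,0],[0,0,-1]],[[-0.1,-0.7,0],[0,0,-1]],[[-0.1,-0.7,0],[0,0,-1]],[[-0.1,-0.7,0],[0,0,-1]],[[-0.1,-0.7,0],[0,0,-1]],[[-0.1,-0.7,0],[0,0,-1]]]}'
python3 -m crank '{"steps":[[[-0.1,-0.7,0],[0,0,-1]],[[-0.1,-0.7,0],[0,0,-1]],[[-0.1,-0.7,0],[0,0,-1]],[[-0.1,-0.7,0],[0,0,-1]],[[-0.1,-0.7,0],[0,0,-1]],[[-0.1,-0.7,0],[0,0,-1]],[[0,-0.7,0],[0,0,-1]],[[0,-0.5,0],[0,0,-1]],[[0,-0.2,0],[0,0,-0.5]],[[0,0,0],[0,0,0]]]}'
python3 - <<'E'
from h import *
s=monitor.read_state();q=s["eef_rot"];print(s["ee_pos"],"yaw y",np.degrees(2*np.arctan2(q[1],q[0]))-90,s["joint_positions"])
t=grab("top");w=grab("wrist");np.save("pics/t5.npy",t,allow_pickle=True);np.save("pics/w5.npy",w,allow_pickle=True)
A=cv2.resize(t["pixels"][130:330,340:490],(450,600),interpolation=cv2.INTER_CUBIC)
B=cv2.resize(w["pixels"],(350,262)); B=cv2.copyMakeBorder(B,0,338,0,0,cv2.BORDER_CONSTANT); cv2.imwrite("pics/t5.png",np.hstack([A,B]))
E
```

```text
time: 10.85
ee_pos: [0.562, 0.1359, 0.3032]
eef_rot: [0.727, 0.687, 0.0, 0.0]
ft_force: [1.0, -0.1, -5.3]
width: 0.0552
grip_force: 35.0
time: 11.68
ee_pos: [0.5443, -0.0392, 0.3033]
eef_rot: [0.949, 0.315, 0.0, -0.0]
ft_force: [-0.0, 0.5, -4.8]
width: 0.0554
grip_force: 35.0
time: 12.52
ee_pos: [0.5291, -0.1801, 0.3033]
eef_rot: [0.999, -0.051, 0.0, 0.0]
ft_force: [0.3, -0.1, -4.8]
width: 0.0554
grip_force: 35.0
[ 0.52911298 -0.18012068  0.30327349] yaw y -95.79412478445846 [-0.50163764  0.1863606   0.87139275  1.54748909 -0.14257299  1.47336465
 -1.29695504]
```

View pics/t5.png

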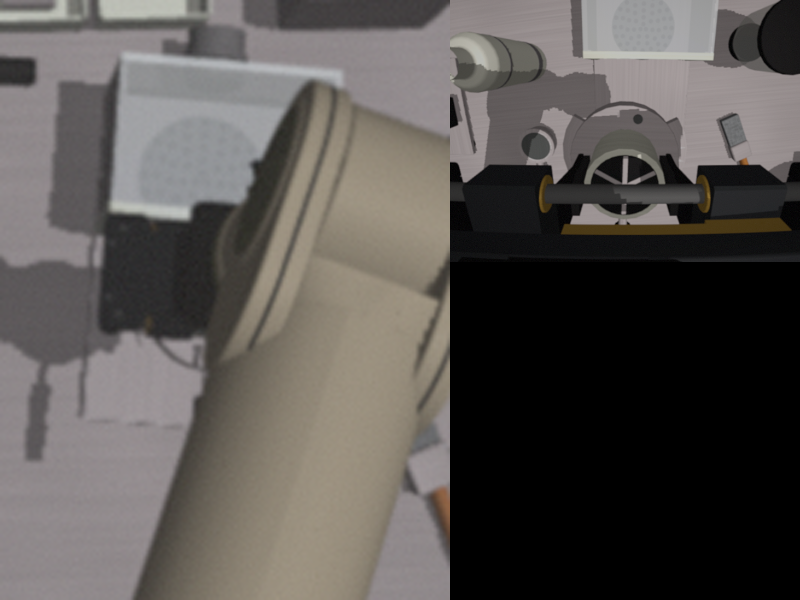

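The wrist inset shows the carrier held square to the fingers, with the hood mouth ahead (roof edge from (583,52) to (715,58)) and the grille at (643,25) in the inset. I'll measure the hood from this view and the top depth.

Run:
```python
from h import *
np.set_printoptions(precision=4,suppress=True)
def rect(P,n): 
    R=cv2.minAreaRect(P[:,:2].astype(np.float32)); print(n,R,len(P)); print(cv2.boxPoints(R))
for f in("top0","w5"):
    c=np.load(f"pics/{f}.npy",allow_pickle=True).item();X=cloud(c).reshape(-1,3)
    B=(X[:,0]>.42)&(X[:,0]<.77)&(X[:,1]<-.09)&(X[:,1]>-.345)
    P=X[B&(X[:,2]>.118)&(X[:,2]<.136)&(X[:,0]>.59)]; print(np.median(P[:,2]))
    # front roof edge: min x per y-bin
    ys=np.arange(-.315,-.135,.01); e=[]
    for y in ys:
        k=P[abs(P[:,1]-y)<.005]
        if len(k)>5: e.append((y,np.percentile(k[:,0],2)))
    e=np.array(e);p=np.polyfit(e[:,0],e[:,1],1);print(f,"roof front slope yaw",-np.arctan(p[0])," x at y=-.224:",np.polyval(p,-.224),np.abs(np.polyval(p,e[:,0])-e[:,1]).max())
    # left/right wall outer edge vs x
    for nm,fn in(("R",lambda k:np.percentile(k[:,1],1)),("L",lambda k:np.percentile(k[:,1],99))):
        e=[(x,fn(P[abs(P[:,0]-x)<.005])) for x in np.arange(.64,.73,.01) if (abs(P[:,0]-x)<.005).sum()>5]
        if len(e)>3:
            e=np.array(e);p=np.polyfit(e[:,0],e[:,1],1);print(nm,"yaw",np.arctan(p[0]),"y at x=.67",np.polyval(p,.67))
# grille in top image: darker dots -> segment by local texture
c=np.load("pics/top0.npy",allow_pickle=True).item();I=cv2.cvtColor(c["pixels"],cv2.COLOR_BGR2GRAY)
print(I[150:208:3,378:446:3])
```

```text
0.1307497863524345
top0 roof front slope yaw -0.10378628064184443  x at y=-.224: 0.6144469872709174 0.0011368493149603864
R yaw -0.05571583540218739 y at x=.67 -0.3222631836767582
L yaw -0.11156515955308391 y at x=.67 -0.13294474015815558
0.12949038311516736
w5 roof front slope yaw -0.1037986103210447  x at y=-.224: 0.6158301191079599 0.0007280084561228639
R yaw 0.9112275366739967 y at x=.67 -0.30219330666611166
L yaw -0.08365292079489625 y at x=.67 -0.13366944761006805
[[127 150 154 159 166 169 170 170 167 164 164 159 157 141 123 142 141 135
  136 133 132 130 129]
 [ 91 151 137 139 138 135 133 135 132 131 139 140 143 149 153 161 167 171
  174 172 174 172 170]
 [ 64 152 139 138 139 136 134 134 133 131 132 134 132 133 135 137 137 137
  137 137 139 140 143]
 [ 69 148 134 137 136 136 136 134 134 131 131 131 131 130 135 137 136 137
  137 138 137 139 139]
 [ 76 154 150 149 147 143 140 139 135 135 137 135 133 135 136 134 136 138
  139 137 137 137 141]
 [ 83 153 154 153 154 154 154 154 155 153 155 152 153 151 152 147 145 143
  139 137 137 138 144]
 [ 85 155 155 155 154 155 152 152 150 149 1
[... 615 characters left out ...]
155 152 151 146 145]
 [143 154 154 140 143 141 139 141 142 140 140 143 144 143 143 143 141 154
  155 156 150 143 143]
 [148 155 155 141 142 141 143 143 143 142 143 142 140 138 144 141 138 153
  153 154 151 143 145]
 [156 153 154 145 143 140 141 139 142 140 139 142 141 142 141 144 143 152
  153 153 149 144 147]
 [178 177 178 173 167 161 156 156 151 145 145 142 139 144 141 145 143 155
  153 156 150 144 145]
 [111 137 143 160 163 173 174 179 179 181 181 181 179 178 177 175 171 168
  163 163 156 148 148]
 [ 81  89  88  90  85  55  51  57  66  76  87 100 109 127 147 162 161 171
  172 181 180 182 179]
 [132 134 134 112 111 109  75  51  57  50  59  49  53  49  85  90  90  86
   87  87  75  88  95]]
```

Run:
```python
from h import *
from scipy.optimize import least_squares
np.set_printoptions(precision=4,suppress=True)
c=np.load("pics/top0.npy",allow_pickle=True).item();I=cv2.GaussianBlur(cv2.cvtColor(c["pixels"],cv2.COLOR_BGR2GRAY).astype(np.float32),(0,0),1.)
e=[]
for v in range(172,196):
    row=I[v,382:434]; m=np.where(row<148)[0]+382
    m=m[(m<433)]
    l,h=m[0],m[-1]
    sub=lambda a,b:a+(I[v,a]-148)/(I[v,a]-I[v,b])*(b-a)
    if l>382 and h<432: e+= [(sub(l-1,l),v),(sub(h+1,h),v)]
W=atz(c,e,.012)[:,:2]
f=lambda p:np.hypot(W[:,0]-p[0],W[:,1]-p[1])-p[2]
s=least_squares(f,[.672,-.23,.06],loss="soft_l1",f_scale=.002);print(len(e),s.x,np.abs(s.fun).max())
g=lambda p:f([*p,.06]);s=least_squares(g,[.672,-.23],loss="soft_l1",f_scale=.002);print(s.x)
```

```text
48 [ 0.6733 -0.2287  0.0599] 0.0006766739605782585
[ 0.6731 -0.2287]
```

The grille fits at (0.6732,-0.2287), the hood yaw is about -0.104, and the apron target is (0.534,-0.214). I'm lowering the carrier now.

```bash
python3 -m crank '{"steps":[[[0.1,-0.7,-0.3],[0,0,0]],[[0.1,-0.66,-0.7],[0,0,0]],[[0,0,-1],[0,0,0]],[[0,0,-1],[0,0,0]],[[0,0,-1],[0,0,0]],[[0,0,-1],[0,0,0]],[[0,0,-1],[0,0,0]],[[0,0,-1],[0,0,0]],[[0,0,-0.8],[0,0,0]],[[0,0,-0.6],[0,0,0]]]}'
python3 -m crank '{"steps":[[[0,0,-0.6],[0,0,0]],[[0,0,-0.4],[0,0,0]],[[0,0,-0.2],[0,0,0]],[[0,0,0],[0,0,0]],[[0,0,0],[0,0,0]]]}'
```

```text
time: 13.45
ee_pos: [0.5342, -0.2105, 0.0909]
eef_rot: [0.999, -0.046, -0.001, -0.0]
ft_force: [-0.1, -0.8, -6.4]
width: 0.0553
grip_force: 35.0
time: 13.87
ee_pos: [0.5349, -0.2121, 0.0633]
eef_rot: [0.999, -0.048, 0.0, 0.0]
ft_force: [0.3, -0.6, -5.2]
width: 0.0556
grip_force: 35.0
```

```bash
python3 -m crank '{"steps":[[[0,-0.05,-0.2],[0,0,0]],[[0,0,-0.2],[0,0,0]],[[0,0,-0.05],[0,0,0]],[[0,0,0],[0,0,0]],[[0,0,0],[0,0,0]]]}'
for i in 1 2; do python3 -m crank '{"steps":[[[0,0,-0.05],[0,0,0]],[[0,0,0],[0,0,0]],[[0,0,0],[0,0,0]]]}'; done
```

```text
time: 14.28
ee_pos: [0.5345, -0.2135, 0.0516]
eef_rot: [0.999, -0.048, -0.0, 0.0]
ft_force: [0.4, 0.1, -5.3]
width: 0.0553
grip_force: 35.0
time: 14.53
ee_pos: [0.5345, -0.2135, 0.0504]
eef_rot: [0.999, -0.048, 0.0, 0.0]
ft_force: [0.1, -0.3, -6.3]
width: 0.0554
grip_force: 35.0
time: 14.78
ee_pos: [0.5347, -0.2136, 0.0498]
eef_rot: [0.999, -0.048, 0.0, -0.0]
ft_force: [-3.7, 2.7, 5.0]
width: 0.0553
grip_force: 35.0
```

It is down and bearing on the tray. I'm releasing and rising straight up.

```bash
python3 -m crank '{"steps":[[[0,0,0],[0,0,0]],[[0,0,0],[0,0,0]],[[0,0,0],[0,0,0]],[[0,0,0],[0,0,0]],[[0,0,0],[0,0,0]],[[0,0,0],[0,0,0]]]}' 84 20
python3 -m crank '{"steps":[[[0,0,0.3],[0,0,0]],[[0,0,0.7],[0,0,0]],[[0,0,1],[0,0,0]],[[0,0,1],[0,0,0]],[[0,0,1],[0,0,1]],[[-0.5,0,1],[0,0,1]],[[-0.7,0,0.5],[0,0,1]],[[-0.7,0,0],[0,0,1]],[[-0.7,0,0],[0,0,1]],[[-0.7,0,0],[0,0,1]]]}'
python3 - <<'E'
from h import *
np.set_printoptions(precision=4,suppress=True)
s=monitor.read_state();print(s["ee_pos"],s["width"])
for n in("wrist","top","side"):
    c=grab(n);np.save(f"pics/{n}6.npy",c,allow_pickle=True);X=cloud(c).reshape(-1,3)
    m=(np.hypot(X[:,0]-.535,X[:,1]+.2136)<.045)&(X[:,2]>.074)&(X[:,2]<.086);P=X[m]
    if len(P)>20: print(n,len(P),cv2.minEnclosingCircle(P[:,:2].astype(np.float32)),np.median(P[:,2]))
    m=(np.hypot(X[:,0]-.42,X[:,1]+.2017)<.05)&(X[:,2]>.03)&(X[:,2]<.056);P=X[m]
    if len(P)>20:
        (vx,vy,x0,y0)=cv2.fitLine(P[:,:2].astype(np.float32),cv2.DIST_HUBER,0,.01,.01).ravel();print("lever",len(P),np.arctan(vy/vx),"y at x=.42",y0+vy/vx*(.42-x0),P.min(0),P.max(0))
E
```

```text
time: 15.28
ee_pos: [0.5346, -0.2135, 0.0491]
eef_rot: [0.999, -0.048, 0.0, 0.0]
ft_force: [-0.4, 0.9, -0.3]
width: 0.0818
grip_force: 0.0
time: 16.12
ee_pos: [0.4512, -0.2138, 0.1872]
eef_rot: [0.977, 0.214, 0.0, 0.0]
ft_force: [0.6, -0.2, 0.5]
width: 0.084
grip_force: 0.0
[ 0.4512 -0.2138  0.1872] 0.08398890445495967
wrist 5865 ((0.5365559458732605, -0.21323059499263763), 0.02815995365381241) 0.0796928463493668
lever 1939 -0.12876624 y at x=.42 -0.197861 [ 0.3977 -0.213   0.0349] [ 0.4699 -0.1874  0.049 ]
top 354 ((0.5352303981781006, -0.21232113242149353), 0.028684403747320175) 0.08082065061650412
side 412 ((0.5346887111663818, -0.21434204280376434), 0.030493417754769325) 0.07845208028309897
lever 238 -0.100389324 y at x=.42 -0.20455799 [ 0.3956 -0.2134  0.0317] [ 0.4695 -0.1921  0.0512]
```

The carrier sits on the apron at about (0.535,-0.213) with its lever straight out. I'm finishing the half turn and going to the lever.

```bash
python3 -m crank '{"steps":[[[-0.6,0.3,0],[0,0,1]],[[-0.65,0.2,0],[0,0,1]],[[0,0,0],[0,0,1]],[[0,0,0],[0,0,1]],[[0,0,0],[0,0,1]],[[0,0,0],[0,0,1]],[[0,0,0],[0,0,1]],[[0,0,0],[0,0,1]],[[0,0,0],[0,0,1]],[[0,0,0],[0,0,1]]]}' 45
for i in 1 2; do python3 -m crank '{"steps":[[[0,0,0],[0,0,1]],[[0,0,0],[0,0,1]],[[0,0,0],[0,0,1]],[[0,0,0],[0,0,1]],[[0,0,0],[0,0,1]],[[0,0,0],[0,0,1]],[[0,0,0],[0,0,1]],[[0,0,0],[0,0,1]],[[0,0,0],[0,0,1]],[[0,0,0],[0,0,1]]]}'; done
python3 - <<'E'
from h import *
np.set_printoptions(precision=4,suppress=True)
s=monitor.read_state();q=s["eef_rot"];print(s["ee_pos"],s["width"],"yaw y",np.degrees(2*np.arctan2(q[1],q[0]))-90,s["joint_positions"])
for n in("wrist","top","side"):
    c=grab(n);X=cloud(c).reshape(-1,3)
    m=(abs(X[:,0]-.435)<.038)&(abs(X[:,1]+.2017)<.02)&(X[:,2]>.03)&(X[:,2]<.056);P=X[m]
    if len(P)>20:
        (vx,vy,x0,y0)=cv2.fitLine(P[:,:2].astype(np.float32),cv2.DIST_HUBER,0,.01,.01).ravel();print(n,"lever",len(P),np.arctan(vy/vx),"y at x=.42",y0+vy/vx*(.42-x0),P.min(0),P.max(0))
E
```

```text
time: 17.1
ee_pos: [0.4216, -0.201, 0.1869]
eef_rot: [0.795, 0.606, 0.0, 0.0]
ft_force: [1.0, 1.2, -0.1]
width: 0.045
grip_force: 0.0
time: 17.93
ee_pos: [0.4216, -0.201, 0.1869]
eef_rot: [0.465, 0.885, -0.0, 0.0]
ft_force: [-1.1, -0.4, 0.1]
width: 0.0449
grip_force: 0.0
time: 18.77
ee_pos: [0.4216, -0.2011, 0.187]
eef_rot: [0.047, 0.999, -0.0, 0.0]
ft_force: [-0.3, 0.7, -0.1]
width: 0.0447
grip_force: 0.0
[ 0.4216 -0.2011  0.187 ] 0.04472110310554266 yaw y 84.61722255409194 [-0.5184 -0.0438  0.8619  1.9468  0.0357  1.2231  1.8078]
wrist lever 2006 -0.12677798 y at x=.42 -0.19794615 [ 0.3971 -0.2121  0.0323] [ 0.4729 -0.1869  0.0492]
side lever 236 -0.10693447 y at x=.42 -0.20396098 [ 0.3971 -0.215   0.0322] [ 0.4716 -0.1901  0.0502]
```

```bash
python3 -m crank '{"steps":[[[0,0,-0.7],[0,0,0]],[[0,0,-1],[0,0,0]],[[0,0,-1],[0,0,0]],[[0,0,-1],[0,0,0]],[[0,0,-1],[0,0,0]],[[0,0,-0.9],[0,0,0]],[[0,0,-0.6],[0,0,0]],[[0,0,-0.4],[0,0,0]],[[0,0,0],[0,0,0]],[[0,0,0],[0,0,0]]]}'
python3 -m crank '{"steps":[[[0,0,0],[0,0,0]],[[0,0,0],[0,0,0]],[[0,0,0],[0,0,0]],[[0,0,0],[0,0,0]],[[0,0,0],[0,0,0]],[[0,0,0],[0,0,0]]]}' 10 10
```

```text
time: 19.75
ee_pos: [0.4209, -0.2013, 0.0218]
eef_rot: [0.049, 0.999, -0.0, -0.0]
ft_force: [0.3, 0.7, 0.8]
width: 0.0448
grip_force: 0.0
time: 20.25
ee_pos: [0.421, -0.2009, 0.0219]
eef_rot: [0.048, 0.999, 0.0, 0.0]
ft_force: [-0.1, -0.4, 2.3]
width: 0.0174
grip_force: 10.0
```

```bash
python3 -m crank '{"steps":[[[0.2,-0.02,0],[0,0,0]],[[0.3,-0.03,0],[0,0,0]],[[0.3,-0.03,0],[0,0,0]],[[0.3,-0.03,0],[0,0,0]],[[0,0,0],[0,0,0]]]}'
python3 -m crank '{"steps":[[[0.4,-0.05,0],[0,0,0]],[[0.4,-0.05,0],[0,0,0]],[[0.4,-0.05,0],[0,0,0]],[[0.4,-0.05,0],[0,0,0]],[[0.4,-0.05,0],[0,0,0]],[[0.4,-0.05,0],[0,0,0]],[[0.4,-0.05,0],[0,0,0]],[[0.4,-0.05,0],[0,0,0]],[[0.3,-0.03,0],[0,0,0]],[[0,0,0],[0,0,0]]]}'
python3 - <<'E'
from h import *
for n in("top","side"):
    c=grab(n);np.save(f"pics/{n}7.npy",c,allow_pickle=True);print(n,proj(c,[[.6732,-.2287,.034],[.6732,-.2287,.079]]))
a=np.load("pics/top7.npy",allow_pickle=True).item()["pixels"][140:270,350:470];b=np.load("pics/side7.npy",allow_pickle=True).item()["pixels"][260:400,285:460]
cv2.imwrite("pics/c7.png",np.hstack([cv2.resize(a,(400,433),interpolation=cv2.INTER_CUBIC),cv2.resize(b,(400,433),interpolation=cv2.INTER_CUBIC)]))
E
```

```text
time: 20.67
ee_pos: [0.449, -0.204, 0.0217]
eef_rot: [0.048, 0.999, -0.0, -0.0]
ft_force: [0.5, -0.2, 3.5]
width: 0.0173
grip_force: 10.0
time: 21.5
ee_pos: [0.5367, -0.2148, 0.0216]
eef_rot: [0.048, 0.999, -0.0, -0.0]
ft_force: [1.9, 0.4, 3.2]
width: 0.0178
grip_force: 10.0
top [[408.40539262 187.72856365]
 [411.56593791 184.39814759]]
side [[395.79306287 338.97521966]
 [397.38042018 325.44073388]]
```

View pics/c7.png

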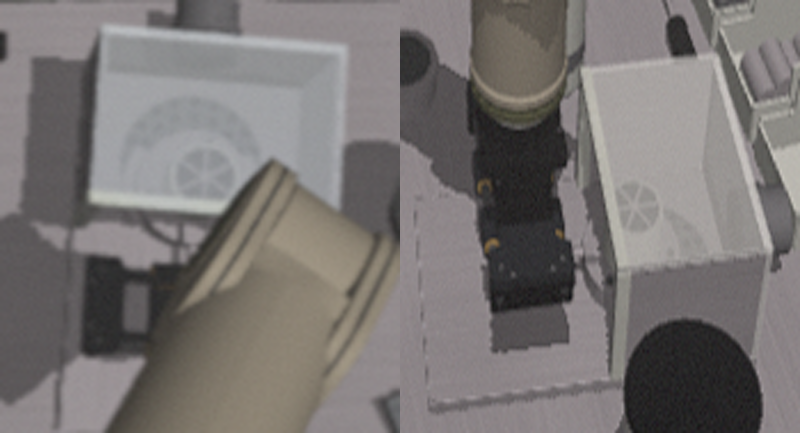

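The top crop shows the throat under the roof at crop (205,175), pixel (411.5,192.5), against the target (411.6,184.4). It needs about 20 mm more inwards.

```bash
python3 -m crank '{"steps":[[[0.2,-0.02,0],[0,0,0]],[[0.25,-0.02,0],[0,0,0]],[[0.2,-0.02,0],[0,0,0]],[[0.1,-0.01,0],[0,0,0]],[[0,0,0],[0,0,0]],[[0,0,0],[0,0,0]]]}'
python3 - <<'E'
from h import *
np.set_printoptions(precision=4,suppress=True)
c=grab("top");np.save("pics/top8.npy",c,allow_pickle=True);b=np.load("pics/top0.npy",allow_pickle=True).item()
I=cv2.cvtColor(c["pixels"],cv2.COLOR_BGR2GRAY);J=cv2.cvtColor(b["pixels"],cv2.COLOR_BGR2GRAY)
# rectify both: world plane z=.079 (throat top) at 0.5mm/px around the grille
g=np.array([.6732,-.2287])
def rect(c,im,z,h=.07,n=281):
    a=np.linspace(h,-h,n);yy=g[1]+a;xx=g[0]+a
    P=np.array([[x,y,z] for x in xx for y in yy]);uv=proj(c,P).astype(np.float32).reshape(n,n,2)
    return cv2.remap(im,uv[...,0],uv[...,1],cv2.INTER_CUBIC)
A=rect(c,I,.079);B=rect(c,I,.034)
A=cv2.createCLAHE(3,(4,4)).apply(A);B=cv2.createCLAHE(3,(4,4)).apply(B)
for M,rr in((A,[28]),(B,[48,58])):
    for q in rr: cv2.circle(M,(140,140),q*2,255,1)
    cv2.line(M,(140,130),(140,150),255,1);cv2.line(M,(130,140),(150,140),255,1)
cv2.imwrite("pics/c8.png",cv2.resize(np.hstack([A,B]),(800,400),interpolation=cv2.INTER_CUBIC))
print(monitor.read_state()["ee_pos"])
E
```

```text
time: 22.1
ee_pos: [0.5539, -0.2164, 0.0215]
eef_rot: [0.048, 0.999, 0.0, -0.001]
ft_force: [-2.5, 0.7, 4.5]
width: 0.0177
grip_force: 10.0
[ 0.5539 -0.2164  0.0215]
```

View pics/c8.png

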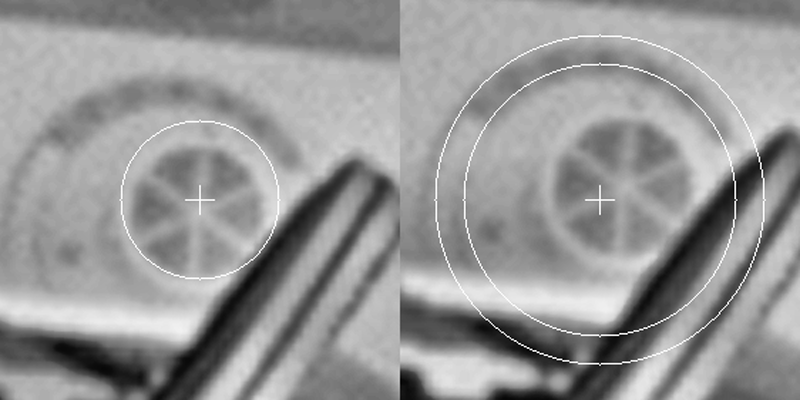

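Run:
```python
from h import *
from scipy.optimize import least_squares
np.set_printoptions(precision=4,suppress=True)
T=np.load("pics/top8.npy",allow_pickle=True).item();s=grab("side");np.save("pics/side8.npy",s,allow_pickle=True)
print("c7 top",atz(T,[[411.5,192.5]],.079),"c7 side",atz(s,[[285+638-400+0,0]],.079)[:0], atz(s,[[285+238*175/400,260+207*140/433]],.079))
# spokes-wheel circle: maximise (dark inside r<23, bright ring 25..28) over centre, both cameras
def fit(c,g0,z,name):
    I=cv2.cvtColor(c["pixels"],cv2.COLOR_BGR2GRAY).astype(np.float32)
    a=np.linspace(0,2*np.pi,120,endpoint=False);best=[]
    def score(x,y):
        v=0
        for r_,w in((.020,-1),(.0225,-1),(.026,1),(.0272,1)):
            P=np.c_[x+r_*np.cos(a),y+r_*np.sin(a),np.full(120,z)];uv=proj(c,P).astype(np.float32)
            v+=w*np.median(cv2.remap(I,uv[:,:1],uv[:,1:],cv2.INTER_LINEAR))
        return v
    G=[(score(x,y),x,y) for x in np.arange(g0[0]-.012,g0[0]+.012,.0005) for y in np.arange(g0[1]-.012,g0[1]+.012,.0005)]
    G.sort(reverse=True);print(name,np.array(G[:12]).mean(0),G[0])
top0=np.load("pics/top0.npy",allow_pickle=True).item();side0=np.load("pics/side0.npy",allow_pickle=True).item()
fit(top0,(.561,.241),.230,"top at grinder (grip gave .562,.242)");fit(side0,(.561,.241),.230,"side at grinder")
t6=np.load("pics/top6.npy",allow_pickle=True).item();s6=np.load("pics/side6.npy",allow_pickle=True).item()
fit(t6,(.535,-.2135),.079,"top apron (.5346,-.2135)");fit(s6,(.535,-.2135),.079,"side apron")
fit(T,(.67,-.229),.079,"top now");fit(s,(.67,-.229),.079,"side now")
# grille via side0 picture
G=cv2.GaussianBlur(cv2.cvtColor(side0["pixels"],cv2.COLOR_BGR2GRAY).astype(np.float32),(0,0),1)
a=np.linspace(0,2*np.pi,200,endpoint=False)
for c,n in((side0,"side"),(top0,"top")):
    I=cv2.GaussianBlur(cv2.cvtColor(c["pixels"],cv2.COLOR_BGR2GRAY).astype(np.float32),(0,0),.7)
    R=[]
    for x in np.arange(.66,.688,.0005):
        for y in np.arange(-.243,-.215,.0005):
            v=0
            for r_,w in((.057,-1),(.0635,1)):
                P=np.c_[x+r_*np.cos(a),y+r_*np.sin(a),np.full(200,.012)];uv=proj(c,P).astype(np.float32)
                k=cv2.remap(I,uv[:,:1],uv[:,1:],cv2.INTER_LINEAR);v+=w*np.median(k)
            R.append((v,x,y))
    R.sort(reverse=True);print("grille",n,np.array(R[:15]).mean(0))
```

```text
c7 top [[ 0.6515 -0.2275  0.079 ]] c7 side [] [[ 0.6542 -0.2287  0.079 ]]
top at grinder (grip gave .562,.242) [121.5696   0.5627   0.2428] (np.float32(127.575195), np.float64(0.5624999999999986), np.float64(0.2425))
side at grinder [111.0653   0.5622   0.2423] (np.float32(115.34326), np.float64(0.5619999999999986), np.float64(0.242))
top apron (.5346,-.2135) [135.1697   0.5345  -0.214 ] (np.float32(138.35938), np.float64(0.5344999999999988), np.float64(-0.214))
side apron [189.5727   0.5343  -0.2134] (np.float32(194.03955), np.float64(0.5344999999999988), np.float64(-0.214))
top now [26.4286  0.6683 -0.2284] (np.float32(27.387207), np.float64(0.6684999999999989), np.float64(-0.228))
side now [32.6331  0.6675 -0.2277] (np.float32(33.858887), np.float64(0.667499999999999), np.float64(-0.2275))
grille side [30.7867  0.67   -0.2264]
grille top [ 9.3113  0.6725 -0.2288]
```

Run:
```python
from h import *
np.set_printoptions(precision=4,suppress=True,linewidth=150)
c=np.load("pics/top8.npy",allow_pickle=True).item();I=cv2.cvtColor(c["pixels"],cv2.COLOR_BGR2GRAY).astype(np.float32)
def samp(P):
    uv=proj(c,P).astype(np.float32);return cv2.remap(I,uv[:,:1],uv[:,1:],cv2.INTER_LINEAR).ravel()
xs=np.arange(.625,.712,.002)
for y in(-.222,-.234):
    print(np.c_[xs,samp(np.c_[xs,np.full(len(xs),y),np.full(len(xs),.079)])].T.round(3))
```

```text
[[  0.625   0.627   0.629   0.631   0.633   0.635   0.637   0.639   0.641   0.643   0.645   0.647   0.649   0.651   0.653   0.655   0.657   0.659
    0.661   0.663   0.665   0.667   0.669   0.671   0.673   0.675   0.677   0.679   0.681   0.683   0.685   0.687   0.689   0.691   0.693   0.695
    0.697   0.699   0.701   0.703   0.705   0.707   0.709   0.711]
 [176.654 188.797 191.111 187.234 176.473 165.617 158.424 159.289 161.977 163.824 163.112 154.516 149.779 147.416 146.595 146.437 145.553 145.327
  146.5   150.609 152.781 153.047 151.625 154.142 154.07  151.851 148.156 145.183 144.053 143.836 143.209 145.156 149.735 156.328 162.771 164.68
  164.09  162.    162.    160.887 157.594 152.559 147.211 144.966]]
[[  0.625   0.627   0.629   0.631   0.633   0.635   0.637   0.639   0.641   0.643   0.645   0.647   0.649   0.651   0.653   0.655   0.657   0.659
    0.661   0.663   0.665   0.667   0.669   0.671   0.673   0.675   0.677   0.679   0.681   0.683   0.685   0.687   0.689   0.691   0.693   0.695
    0.697   0.699   0.701   0.703   0.705   0.707   0.709   0.711]
 [ 61.898  58.574  59.328  69.445  86.102 104.197 122.639 142.582 156.764 162.645 160.202 151.5   147.449 145.195 144.07  143.906 145.289 148.016
  151.125 154.074 154.613 153.806 152.543 154.85  151.816 148.209 146.469 146.263 146.778 147.125 147.261 146.922 150.797 157.    163.379 160.957
  160.426 160.719 159.188 155.508 151.562 148.094 148.188 150.039]]
```

The rim profile puts the carrier at x = 0.6685, which agrees with kinematics and both camera fits, so it is about 4.5 mm short of the grille centre. I'm nudging it in, releasing, backing off and re-measuring.

```bash
python3 -m crank '{"steps":[[[0.09,-0.01,0],[0,0,0]],[[0.09,-0.01,0],[0,0,0]],[[0,0,0],[0,0,0]],[[0,0,0],[0,0,0]],[[0,0,0],[0,0,0]]]}'
python3 -m crank '{"steps":[[[0,0,0],[0,0,0]],[[0,0,0],[0,0,0]],[[0,0,0],[0,0,0]],[[0,0,0],[0,0,0]],[[0,0,0],[0,0,0]]]}' 45
python3 -m crank '{"steps":[[[0,0,0.3],[0,0,0]],[[0,0,0.8],[0,0,0]],[[-0.3,0,0.8],[0,0,0]],[[-0.9,0,0.8],[0,0,0]],[[-0.9,0,0.8],[0,0,0]],[[-0.9,0.5,0.8],[0,0,0]],[[-0.5,0.9,0.8],[0,0,0]],[[0,0.9,0.8],[0,0,0]],[[0,0.9,0],[0,0,0]],[[0,0.9,0],[0,0,0]]]}'
cat > fin.py <<'E'
from h import *
np.set_printoptions(precision=4,suppress=True)
a=np.linspace(0,2*np.pi,120,endpoint=False)
for n in("top","side"):
    c=grab(n);np.save(f"pics/{n}9.npy",c,allow_pickle=True)
    I=cv2.cvtColor(c["pixels"],cv2.COLOR_BGR2GRAY).astype(np.float32)
    def score(x,y):
        v=0
        for r_,w in((.020,-1),(.0225,-1),(.026,1),(.0272,1)):
            P=np.c_[x+r_*np.cos(a),y+r_*np.sin(a),np.full(120,.079)];uv=proj(c,P).astype(np.float32)
            v+=w*np.median(cv2.remap(I,uv[:,:1],uv[:,1:],cv2.INTER_LINEAR))
        return v
    G=sorted([(score(x,y),x,y) for x in np.arange(.66,.684,.0005) for y in np.arange(-.24,-.216,.0005)],reverse=True);m=np.array(G[:12]).mean(0);print(n,m)
    X=cloud(c).reshape(-1,3);k=(X[:,0]>.528)&(X[:,0]<.60)&(abs(X[:,1]+.219)<.02)&(X[:,2]>.03)&(X[:,2]<.056);P=X[k]
    if len(P)>20:
        vx,vy,x0,y0=cv2.fitLine(P[:,:2].astype(np.float32),cv2.DIST_HUBER,0,.01,.01).ravel();yl=y0+vy/vx*(.57-x0)
        print("lever",len(P),np.arctan(vy/vx),"from centre",np.arctan((yl-m[2])/(.57-m[1])),P.min(0),P.max(0))
E
python3 fin.py
```

```text
time: 22.62
ee_pos: [0.5583, -0.2168, 0.0215]
eef_rot: [0.048, 0.999, 0.0, -0.001]
ft_force: [-4.6, 0.4, 4.8]
width: 0.0175
grip_force: 10.0
time: 23.03
ee_pos: [0.5591, -0.2167, 0.0215]
eef_rot: [0.048, 0.999, 0.0, 0.0]
ft_force: [-0.3, 0.9, -0.4]
width: 0.0413
grip_force: 0.0
time: 23.87
ee_pos: [0.472, -0.1134, 0.1709]
eef_rot: [0.048, 0.999, 0.001, 0.002]
ft_force: [0.7, 0.7, -0.2]
width: 0.0447
grip_force: 0.0
top [26.2271  0.6733 -0.2286]
lever 70 -0.17239359 from centre -0.13225624960564078 [ 0.5712 -0.2286  0.0392] [ 0.5998 -0.2087  0.0541]
side [32.5048  0.6721 -0.2283]
lever 219 -0.0865802 from centre -0.04934751239728324 [ 0.5316 -0.2317  0.0332] [ 0.5995 -0.2103  0.0492]
```

It is centred to within about a millimetre in the top view. I'm moving the arm clear to check the lever direction and the bystanders.

```bash
python3 -m crank '{"steps":[[[0,0.4,1],[0,0,0]],[[0,0.9,1],[0,0,0]],[[0,0.9,1],[0,0,0]],[[0,0.9,1],[0,0,0]],[[0,0.9,1],[0,0,0]],[[0,0.9,1],[0,0,0]],[[0,0.9,0],[0,0,0]],[[0,0.9,0],[0,0,0]],[[0,0.9,0],[0,0,0]],[[0,0.5,0],[0,0,0]]]}'
python3 fin.py
python3 - <<'E'
from h import *
np.set_printoptions(precision=4,suppress=True)
for n,g in(("top",(.6733,-.2286)),("side",(.6721,-.2283))):
    c=np.load(f"pics/{n}9.npy",allow_pickle=True).item();I=cv2.GaussianBlur(cv2.cvtColor(c["pixels"],cv2.COLOR_BGR2GRAY).astype(np.float32),(0,0),.7)
    # bar: darkness centroid across bar at z=.038+.005 for stations 72..135 mm out
    R=[]
    for yaw in np.arange(-.25,.05,.004):
        d=-np.array([np.cos(yaw),np.sin(yaw)]);q=np.array([-d[1],d[0]]);v=0
        t=np.arange(.082,.134,.002)
        for o,w in((0,-2),(-.004,-2),(.004,-2),(.014,1),(-.014,1)):
            P=np.c_[np.add(g,np.outer(t,d)+q*o),np.full(len(t),.044)];uv=proj(c,P).astype(np.float32)
            v+=w*cv2.remap(I,uv[:,:1],uv[:,1:],cv2.INTER_LINEAR).mean()
        R.append((v,yaw))
    R.sort(reverse=True);print(n,"lever yaw",np.array(R[:5]).mean(0))
    b=np.load(f"pics/{n}0.npy",allow_pickle=True).item()
    D=cv2.absdiff(c["pixels"],b["pixels"]).max(2);m=cv2.morphologyEx((D>45).astype(np.uint8),cv2.MORPH_OPEN,np.ones((3,3)));k=cv2.connectedComponentsWithStats(m)
    print([(s.tolist(),ce.round().tolist()) for s,ce in zip(k[2][1:],k[3][1:]) if s[4]>25])
E
```

```text
time: 24.8
ee_pos: [0.4714, 0.09, 0.3192]
eef_rot: [0.047, 0.999, 0.0, -0.0]
ft_force: [-0.8, 0.0, -0.7]
width: 0.045
grip_force: 0.0
top [25.1279  0.6733 -0.2285]
lever 163 -0.10349878 from centre -0.12083060788710219 [ 0.5336 -0.2275  0.0367] [ 0.5995 -0.2059  0.0528]
side [32.7262  0.672  -0.2284]
lever 221 -0.10641355 from centre -0.049690512681156 [ 0.5319 -0.2316  0.0327] [ 0.6    -0.2081  0.0497]
top lever yaw [-69.7179  -0.118 ]
[([274, 203, 12, 14, 85], [280.0, 208.0]), ([213, 207, 31, 17, 274], [231.0, 214.0]), ([271, 210, 5, 8, 30], [273.0, 213.0]), ([256, 212, 12, 8, 63], [262.0, 215.0]), ([399, 212, 12, 27, 273], [404.0, 225.0]), ([246, 217, 8, 7, 51], [250.0, 220.0]), ([199, 222, 22, 32, 321], [210.0, 239.0]), ([236, 222, 30, 49, 812], [252.0, 245.0]), ([191, 236, 15, 32, 207], [198.0, 253.0]), ([300, 236, 33, 45, 635], [317.0, 253.0]), ([228, 246, 7, 8, 48], [231.0, 250.0]), ([206, 267, 7, 6, 34], [209.0, 270.0]), ([206, 271, 31, 40, 668], [221.0, 292.0]), ([243, 273, 6, 9, 32], [245.0, 277.0]), ([313, 293, 9, 31, 197], [317.0, 310.0]), ([221, 316, 16, 7, 82], [229.0, 
[... 1508 characters left out ...]
33.0]), ([25, 220, 10, 29, 142], [29.0, 234.0]), ([80, 225, 6, 8, 36], [83.0, 228.0]), ([35, 228, 35, 25, 427], [51.0, 240.0]), ([222, 228, 6, 10, 50], [225.0, 233.0]), ([72, 232, 6, 8, 36], [75.0, 236.0]), ([71, 234, 20, 42, 436], [80.0, 256.0]), ([277, 236, 21, 12, 183], [287.0, 242.0]), ([199, 238, 10, 6, 42], [203.0, 241.0]), ([65, 241, 9, 15, 72], [68.0, 248.0]), ([150, 243, 60, 35, 1060], [178.0, 258.0]), ([279, 251, 25, 9, 173], [291.0, 255.0]), ([43, 274, 10, 10, 64], [47.0, 278.0]), ([97, 276, 6, 8, 29], [100.0, 280.0]), ([71, 281, 13, 6, 68], [77.0, 283.0]), ([36, 284, 14, 14, 104], [43.0, 291.0]), ([137, 288, 11, 17, 93], [142.0, 295.0]), ([334, 338, 34, 13, 346], [350.0, 344.0])]
```

The carrier is centred on the grille, its lever yaw of about -0.105 matches the hood, and the arm is well clear.

```bash
python3 -c "
from bench import ticket
print(ticket.close_job())"
```

```text
the job is handed in; nothing more can be done
None
```

The carrier is off the grinder and under the hood cover, within about 1–2 mm of the grille's centre, lever out of the mouth to within a couple of degrees; I let go of it on the apron first, disturbed nothing else that I could see, and handed the job in at about 25 s.

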